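# Ease the retaining clip off the gauge rod with the wedge

### The arm

A 6-joint arm with a two-finger parallel gripper is mounted at the origin on the work surface; the furniture and walls round the work are solid. World frame = base frame: x ahead of the robot, y to its left, z up, the work surface at z = 0. Lengths are in m, angles in degrees, forces in N, time in s.
With the tool pointing down it reaches from about 0.4 to 0.825 m from the base axis. Payload 7 kg.
Tool frame: the origin (TCP) lies on the centre line of the jaws, within the pads' length; the fingertips stand 22 mm ahead of it and the grasp point (between the pads) lies 3 mm ahead of it; z points along the fingers, y is the line along which they close (so a half turn about z gives the same grasp; the last joint's range is limited). The gripper opens to 88 mm and grips with 3 to 60 N. Pads are 19 mm wide; open, the fingers measure 130 mm over their backs; the gripper's body (78 mm by 193 mm) begins 47 mm behind the grasp point.
Start: joints at [82.282, 20.546, 0.682, 0, -70.136, -16.507], TCP at [0.277, 0.616, 0.249] pointing down, gripper open.
Joint ranges: [-176.03, 176.03], [-82.01, 121.73], [-58.28, 71.71], [-173.87, 95.51], [-174.79, -0.11], [-173.66, 173.66]. Speed limits (degrees/s): [136.94, 136.94, 172.46, 180, 180, 180].

### API

Orientations are given as [roll, pitch, yaw] about the fixed x, y, z axes, in that order (R = Rz(yaw) Ry(pitch) Rx(roll)).
In Python, from plant import get_state, cams, r gives the robot as it stands.
- The arm moves only by the tool apply_moves, never from a script. Its argument "targets" is a list of rows, each an object with "dp": the shift along the world's x, y, z in m, a list of three; "yaw": the turn about the world's z in degrees. In form: [{"dp": [x, y, z], "yaw": yaw}, ...]. A call has 1 to 20 rows; each row is the pose to reach, as a shift and turn from the pose commanded when the call began; what a row does not reach only later rows make up. A row lasts 1/12 s, in which the tool goes at most 41.7 mm and 7.16 degrees, less where a joint would pass 70% of its speed; a pose out of reach is approached as far as the arm can. A call with a gripper value outside its range is refused whole. "grip" is the gripper command: -1 is fully open, 1 is shut, values between are in proportion, set as the call begins (left out, the last holds). The fingers move at their own pace and stop on an object; "squeeze" is the grip in N (left out, the last holds). Time passes only in rows, so rows that repeat a pose let the fingers close. It gives the time, the measured TCP pose, the force, the opening and the grip force at its end, in the units of the state.
- get_state(): the state, without advancing time (a new reading comes with each control period).
- cams.capture(name): name is "scene" or "top"; returns a dict with "image" (480x640x3 uint8, red, green, blue), "range_z" (480x640 float32, m along the optical axis (not along the pixel's ray), 0 where there is no reading), "fx", "fy", "cx", "cy" (pixels), "R" (3x3) and "t" (3): a world point X has camera coordinates R X + t. Camera axes: x right, y down, z forward; pixel columns grow to the right and rows downward; lengths in m; the calibration is good to about 2 mm. A picture is of the moment at which its call begins.
- r.close_job(): hands the job in; it is judged then, once.
The state is a dict: "time_s": time; "joints": joint angles; "qd": joint speeds; "joint_torque": joint torques, N m; "tcp_pos": TCP position; "eef_rot": TCP orientation; "contact_force": force on the tool from outside, world axes, zero at the start; "moment": the same for the moment, N m; "gripper_width": finger opening in m; "gripper_force": force on a finger pad.
Only numpy, scipy, OpenCV 4.12 (cv2) and the standard library are available. Lean on these libraries where they do the work, as an engineer would, in place of code of your own. Each camera call takes 0.05 s, during which the arm holds its last target. There are 200 camera calls.

### The job

The gauge rod has to go for calibration, so take off the steel spring clip that grips it: hold the wedge by its black handle, slide it along the top of the rod in under the clip's raised lip and push until the clip has been lifted and its legs have sprung up past the thick of the rod. Then draw the wedge out and stand it back on the bench flat on its underside, and stand the clip upright on its legs in the grooved tube tray, its two legs apart along the tray's long side. Leave the small gauges and the bottle around the work where they are.

Things in the scene. Friction and masses are not known exactly. Their poses are not given: they have to be found in the camera images.
- rod_seat (a point): fixed point on the top line of a level steel rod (32 mm thick, top 64 mm above the bench), under the clip's middle as it starts. x axis: along the rod, the way the wedge is pushed; z up. From x = 16 to 36 mm stand two bracket cheeks, 38 mm apart, tops 18 mm above the rod's top: the clip backs against them and the blade passes between them. The rod goes on to x = 80 mm, clear above
- rod_end (a point): free end of that rod, on its top line, 92 mm from rod_seat towards -x; nothing stands round or above the rod here. Axes as rod_seat. The fixture's base plate on the bench, 165 x 90 x 12 mm, cannot move
- clip_tab (a point): centre of the upright tab of the steel spring clip (loose, 130 g): tab 24 (x) x 16 (y, grip here) x 42 mm (z). Axes at the start as rod_seat. Its bridge, 54 mm wide, lies 21 to 31 mm below this point, x = -20 to 15 mm, on the rod's top. Two sprung legs, 28 mm long in x, 54 mm apart over their outsides in y, feet 75 mm below this point, reach past the rod; a bead in each catches under it
- clip_lip (a point): middle of the edge of the clip's lip, where the wedge enters: 20 mm from the tab's centre towards -x, 7 mm above the rod's top; from here the underside slopes down at 20 degrees to meet the rod below the tab. Pushing the wedge takes about 6 N; past about 18 mm of lift the legs spring the clip up to 22 mm, where it stays perched loosely astride the rod
- wedge_grip (a point): centre of the wedge's black handle (loose, 200 g), 30 mm above its flat underside; handle 70 (x) x 24 (y, grip here) x 50 mm (z). x axis to the blade's tip, z up. The steel blade, 22 mm wide, starts 35 mm ahead of this point, 29 mm thick, and thins at 20 degrees over 75 mm to a 2 mm tip. Pushed in until the handle's front is within 3 mm of the clip's lip, it has lifted the clip 21 to 22 mm
- wedge_tip (a point): middle of the tip edge of the wedge, on its underside: 110 mm ahead (x) of and 30 mm below wedge_grip; axes as wedge_grip
- tube_tray: grooved aluminium tray (loose, 160 g), 68 mm (x) by 128 mm (y, its long side), 15 mm high; origin at the centre of its underside, z up. Low ribs along x, 15.5 mm apart, stand on its 4 mm floor, tops 12 mm above the bench; walls 15 mm high on the two long sides
- setting_master: bystander: stepped steel cylinder 30 mm wide, 43 mm high; origin at the centre of its underside
- ring_gauge_1: bystander: knurled steel ring 46 mm across, 14 mm high; origin at the centre of its underside
- oil_bottle: bystander: small oil bottle 36 mm wide, 98 mm high; origin at the centre of its underside

How it is judged:
By the outcome, as a careful person would: the job done as asked, in the order asked, and still so for the second after the job is handed in, with the robot touching nothing.
It also fails if it takes over 72 s, if anything falls off the work surface, if the arm or the gripper's body presses on something with over 40 N, if the wrist force passes 120 N, or if a joint passes its speed limit or range.

## Working session

There is one attempt and no reset: what is moved stays moved. The work goes in short steps, Python scripts to look and compute and a tool call to move; the robot and the scene stay as the last step left them, time stands still between calls to the robot, and variables do not carry over. Pictures are saved under pics/ and viewed, at most 10 in all, crops included, and the job is handed in when it is done.

Besides the shell and the picture viewer there is one more tool, called after "Call:" as name(argument=value, ...) on one line, values as JSON. apply_moves: Moves the arm, as the interface text tells. Its arguments: {"type":"object","properties":{"targets":{"type":"array","items":{"type":"object","properties":{"dp":{"type":"array","items":{"type":"number"}},"yaw":{"type":"number"}}}},"grip":{"type":"number"},"squeeze":{"type":"number"}},"required":["targets"]}

```bash
mkdir -p pics; ls; python3 - <<'E'
from plant import get_state,cams,r
import cv2,numpy as np
s=get_state();print(s)
for n in("scene","top"):
    c=cams.capture(n);cv2.imwrite(f"pics/{n}0.png",c["image"][:,:,::-1]);np.savez(f"/tmp/{n}0.npz",**c)
    print(n,c["fx"],c["fy"],c["cx"],c["cy"],c["R"],c["t"],-c["R"].T@c["t"])
E
```

```text
pics
{'time_s': 0.0, 'joints': array([ 8.22820439e+01,  2.05892709e+01,  6.31410025e-01, -2.04931113e-02,
       -7.01369956e+01, -1.65085977e+01]), 'qd': array([ 0.04566343,  0.13356179, -0.04955596,  0.03030281, -0.02166183,
       -0.03149602]), 'joint_torque': array([-5.63874937e-05, -5.82707906e+01,  2.93061447e+01,  6.99691683e+00,
        6.90897970e-03, -1.60469449e-04]), 'tcp_pos': array([0.27679455, 0.61510717, 0.24762797]), 'eef_rot': array([ 1.79903579e+02, -8.48634771e-03, -2.42335256e+01]), 'contact_force': array([ 0.07432811, -0.69105811,  0.59366937]), 'moment': array([-0.06315929, -0.00756099, -0.06140359]), 'gripper_force': 0.0, 'gripper_width': 0.08779895113503552}
scene 529.5420018844143 529.5420018844143 322.7644308035632 241.51377527431896 [[-0.99316233  0.11626279 -0.01056132]
 [ 0.07614056  0.57652171 -0.81352648]
 [-0.08849403 -0.80876801 -0.58143196]] [0.50202215 0.04414071 1.0522876 ] [0.58834976 0.76724197 0.65304529]
top 472.3491721680747 472.3491721680747 319.6700119709694 242.1596043432837 [[ 1.44560897e-02 -9.99895486e-01 -1.97583117e-04]
 [-9.96748017e-01 -1.43949177e-02 -7.92854121e-02]
 [ 7.92742814e-02  1.34309760e-03 -9.96851937e-01]] [-0.00229379  0.51402126  0.89148478] [0.44171102 0.00390839 0.92943226]
```

View pics/scene0.png

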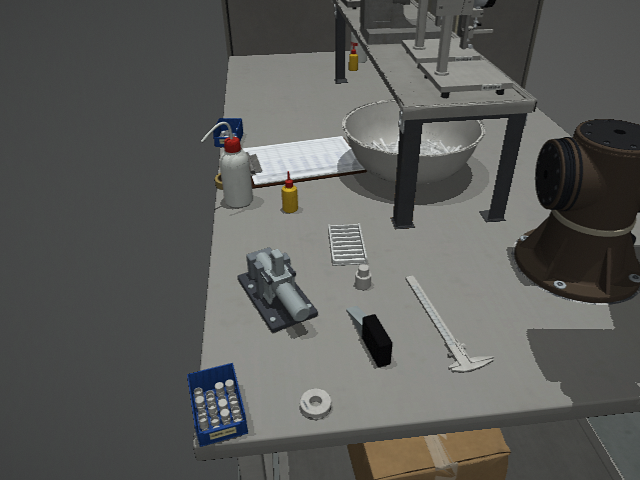

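View pics/top0.png

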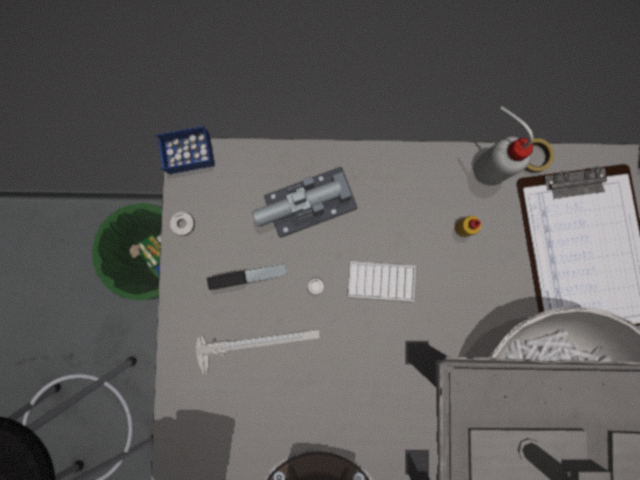

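The scene view shows the fixture with clip at about (275,275), the wedge with its handle at (376,340) and tip at (349,310), the tray at (347,244), the setting master at (363,277), the ring at (316,403) and the yellow oil bottle at (289,195). In the top view: wedge (245,277), rod end (257,217), clip tab (298,197), tray (382,281). Next I'll use depth for the poses.

```bash
cat > h.py <<'E'
import numpy as np,cv2
def cloud(c):
    v,u=np.mgrid[0:480,0:640];z=c["range_z"].astype(float)
    P=np.stack([(u-c["cx"])/c["fx"]*z,(v-c["cy"])/c["fy"]*z,z],-1)
    W=(P-c["t"])@c["R"];W[z<=0]=np.nan
    return W
def load(n): return dict(np.load(n))
def proj(c,X):
    p=c["R"]@np.asarray(X,float)+c["t"];return c["fx"]*p[0]/p[2]+c["cx"],c["fy"]*p[1]/p[2]+c["cy"]
def rect(pts):
    (cx,cy),(w,h),a=cv2.minAreaRect(((pts[:,:2])*1000).astype(np.float32));return np.round([cx,cy,w,h,a],1)
E
python3 - <<'E'
from h import *
for n in("top","scene"):
    c=load(f"/tmp/{n}0.npz");W=cloud(c)
    x,y,z=W[...,0],W[...,1],W[...,2]
    reg=(x>.3)&(x<.75)&(y>-.4)&(y<.33)&(z>.008)&(z<.3)
    print(n,"table z",np.nanmedian(z[(abs(x-.5)<.02)&(abs(y-.2)<.02)]))
    m=(reg*255).astype(np.uint8)
    k,l,st,ce=cv2.connectedComponentsWithStats(m)
    for i in range(1,k):
        if st[i,4]<40: continue
        p=W[l==i];print(st[i],ce[i].round(),"med",p.mean(0).round(4),"zmax",np.percentile(p[:,2],[50,90,98]).round(4),"rect",rect(p))
c=load("/tmp/top0.npz");im=cv2.resize(c["image"][150:310,170:430],None,fx=3,fy=3,interpolation=cv2.INTER_CUBIC)
s=load("/tmp/scene0.npz")["image"][210:430,230:430]
s=cv2.resize(s,None,fx=2.7,fy=2.7,interpolation=cv2.INTER_CUBIC)
cv2.imwrite("pics/topcrop.png",im[:,:,::-1]);cv2.imwrite("pics/scenecrop.png",s[:,:,::-1])
E
```

```text
top table z 0.0003830374443672955
[   88    60   528   126 33411] [349. 102.] med [ 0.7316 -0.0383  0.1697] zmax [0.1788 0.28   0.2961] rect [686.8 -35.  729.8 108.7  89.9]
[ 252  167  105   71 4080] [306. 203.] med [0.5863 0.0311 0.0437] zmax [0.0564 0.0756 0.1153] rect [588.8  39.2  90.4 194.5  21.6]
[170 212  24  24 383] [181. 223.] med [0.5475 0.2753 0.0142] zmax [0.0144 0.0163 0.0177] rect [547.2 275.8  44.7  45.1  12.8]
[455 216  26  21 418] [468. 226.] med [ 0.5452 -0.2705  0.0534] zmax [0.0568 0.076  0.0882] rect [ 547.4 -275.8   34.8   34.8   54.8]
[348 262  68  40 619] [381. 282.] med [ 0.4394 -0.114   0.0132] zmax [0.0131 0.0162 0.0178] rect [ 440.8 -115.5  127.1   68.    86.8]
[207 266  72  24 896] [241. 278.] med [0.4439 0.1518 0.0363] zmax [0.0477 0.0516 0.053 ] rect [444.2 149.   24.9 131.5  11.2]
[308 279  16  15 193] [315. 286.] med [0.4297 0.012  0.0347] zmax [0.0299 0.0443 0.0468] rect [429.6  11.9  26.7  28.6   0.8]
[ 407  308  220   81 6993] [514. 365.] med [ 0.3228 -0.2827  0.2177] zmax [0.274  0.2776 0.2988] rect [ 3.497e+02 -2.789e+02  9.970e+01  2.423e+02  1.
[... 653 characters left out ...]
 zmax [0.0537 0.0803 0.1145] rect [590.   39.5  90.7 197.2  21.6]
[355 264  16  24 304] [363. 276.] med [0.4329 0.0175 0.0286] zmax [0.0276 0.0437 0.0454] rect [431.9  13.6  26.3  28.8  89. ]
[ 349  308   43   57 1232] [373. 336.] med [0.4447 0.1753 0.035 ] zmax [0.0388 0.0514 0.0524] rect [446.4 147.5  25.1 137.1  11.3]
[455 339  10  16  49] [459. 347.] med [0.3038 0.1936 0.0092] zmax [0.0089 0.0104 0.0113] rect [304.1 193.9   7.8  33.    4.6]
[300 388  31  29 634] [315. 402.] med [0.549  0.2767 0.0142] zmax [0.0145 0.0161 0.017 ] rect [548.9 274.5  45.4  46.   14.6]
[206 390  13  35 241] [211. 406.] med [0.6986 0.2657 0.0155] zmax [0.0156 0.022  0.023 ] rect [699.3 262.5  12.6  61.9  11.2]
```

View pics/topcrop.png

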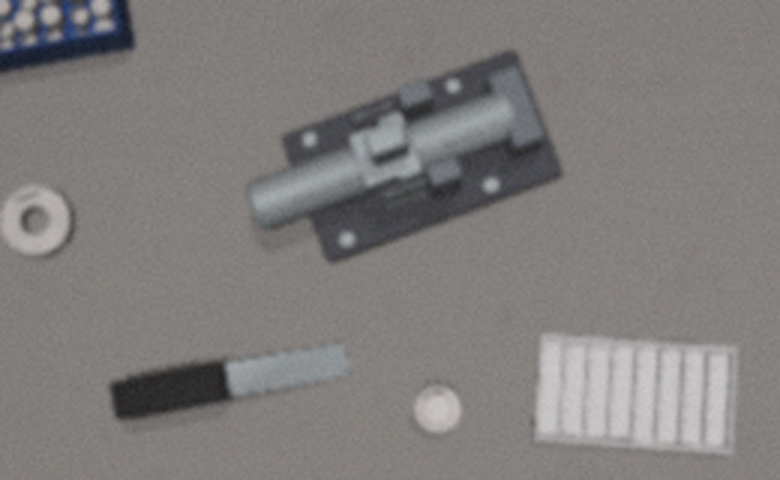

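View pics/scenecrop.png

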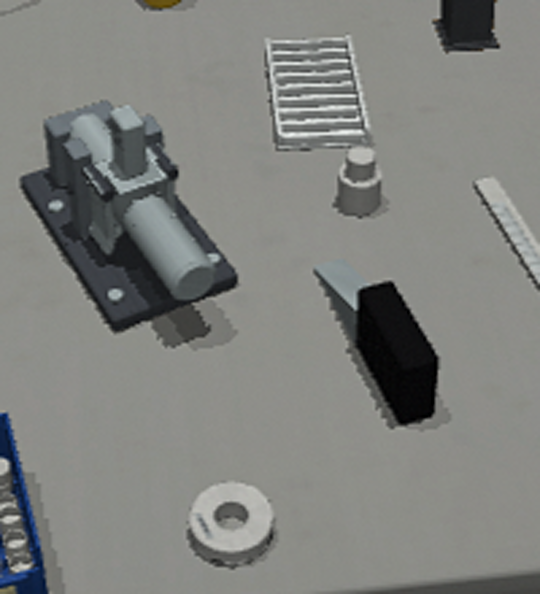

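Both crops agree: the wedge lies flat with the blade pointing at the master. The clip tab is at about (388,135) in the top crop and sits against the cheeks. The tray's nine ribs form eight grooves. Next: precise values, and the clearance to the stand near the tray.

```bash
python3 - <<'E'
from h import *
for n in("top","scene"):
    c=load(f"/tmp/{n}0.npz");W=cloud(c);x,y,z=W[...,0],W[...,1],W[...,2];g=c["image"].max(2)
    print(n)
    box=lambda a,b,cc,d:(x>a)&(x<b)&(y>cc)&(y<d)
    p=W[box(.5,.68,-.08,.16)&(z>.108)&(z<.13)];print("tab",len(p),p.mean(0).round(4),rect(p))
    p=W[box(.38,.5,.04,.25)&(z>.046)&(z<.07)&(g<70)];print("handle top",len(p),p.mean(0).round(4),rect(p))
    p=W[box(.38,.5,.04,.25)&(z>.005)&(z<.07)];d=np.array([np.cos(np.radians(-78.8)),np.sin(np.radians(-78.8))]);q=p[:,:2]@d
    print("wedge ext along",np.percentile(q,[0,1,99,100]).round(4))
    d=np.array([np.cos(np.radians(-68.4)),np.sin(np.radians(-68.4))]);nn=np.array([-d[1],d[0]])
    m=box(.5,.68,-.1,.17)&(z>.03)&(z<.072); s=x*d[0]+y*d[1]; t=x*nn[0]+y*nn[1]
    p=W[m&(z>.056)];q=p[:,:2]@d;print("rod s-range",np.percentile(q,[0,1,99]).round(4))
    for a in np.arange(q.min(),q.min()+.07,.014):
        k=m&(s>=a)&(s<a+.014)&(z>.061);print(round(a,3),k.sum(),(np.nanmean(t[k])).round(4),np.nanpercentile(z[k],90).round(4))
    k=box(.5,.68,-.08,.16)&(z>.108)&(z<.13);print("tab s,t",s[k].mean(),t[k].mean())
    p=W[(x<.44)&(x>.3)&(y<-.1)&(y>-.4)&(z>.2)];print("stand",np.percentile(p[:,0],[99,100]),np.percentile(p[:,1],[99,100]),p[:,2].max())
    p=W[box(.36,.52,-.2,-.03)&(z>.0135)];print("tray",rect(p))
    p=W[box(.36,.52,-.2,-.03)&(z>.006)];print("tray",rect(p))
E
```

```text
top
tab 129 [0.5862 0.0438 0.1157] [586.7  44.1  16.6  23.7  22.8]
handle top 459 [0.4388 0.1778 0.0503] [438.7 178.5  23.5  68.3  12.2]
wedge ext along [-0.1405 -0.1242  0.013   0.019 ]
rod s-range [0.0831 0.0856 0.2687]
0.083 67 0.5612 0.0657
0.097 73 0.5615 0.0655
0.111 70 0.5621 0.065
0.125 74 0.5618 0.0657
0.139 68 0.5608 0.0648
tab s,t 0.17507543550089485 0.5612032770884033
stand [0.34226633 0.34356172] [-0.15880584 -0.15784166] 0.30376401039385004
tray [ 440.7 -115.3  125.7   67.9   86.8]
tray [ 460.3 -116.7  128.4  107.2   86.8]
scene
tab 123 [0.5889 0.047  0.1147] [589.1  43.5  16.2  24.8  24.6]
handle top 503 [0.4404 0.1814 0.0504] [440.  178.7  24.4  71.5  11.1]
wedge ext along [-0.1266 -0.125   0.0121  0.0171]
rod s-range [0.0837 0.0851 0.2698]
0.084 67 0.5641 0.0649
0.098 72 0.5641 0.0657
0.112 66 0.5637 0.0653
0.126 65 0.5642 0.0658
0.14 61 0.5641 0.0653
0.154 92 0.5653 0.0713
tab s,t 0.17309163522939308 0.5648443659114308
stand [0.34462715 0.3457951 ] [-0.15813788 -0.15707463] 0.3030733891773486
tray [ 442.9 -116.9  132.6   68.3   86.7]
tray [ 442.9 -116.9  132.6   68.3   86.7]
```

Call:
apply_moves(targets=[{"dp": [0.012, -0.034, -0.005], "yaw": -6}, {"dp": [0.024, -0.068, -0.012], "yaw": -12}, {"dp": [0.037, -0.102, -0.02], "yaw": -18}, {"dp": [0.05, -0.136, -0.03], "yaw": -24}, {"dp": [0.063, -0.17, -0.04], "yaw": -30}, {"dp": [0.076, -0.204, -0.05], "yaw": -36}, {"dp": [0.089, -0.238, -0.06], "yaw": -42}, {"dp": [0.102, -0.272, -0.07], "yaw": -48}, {"dp": [0.115, -0.306, -0.08], "yaw": -54.3}, {"dp": [0.128, -0.34, -0.09], "yaw": -54.3}, {"dp": [0.141, -0.374, -0.1], "yaw": -54.3}, {"dp": [0.153, -0.408, -0.11], "yaw": -54.3}, {"dp": [0.1615, -0.4325, -0.11], "yaw": -54.3}, {"dp": [0.1615, -0.4325, -0.11], "yaw": -54.3}, {"dp": [0.1615, -0.4325, -0.11], "yaw": -54.3}], grip=-1, squeeze=50)

```text
time_s: 1.35
tcp_pos: [0.4386, 0.1817, 0.1383]
eef_rot: [180.0, -0.0, -78.7]
contact_force: [-0.1, 0.7, -0.6]
gripper_width: 0.0876
gripper_force: 0.0
```

Call:
apply_moves(targets=[{"dp": [0, 0.002, -0.03], "yaw": 0}, {"dp": [0, 0.002, -0.06], "yaw": 0}, {"dp": [0, 0.002, -0.08], "yaw": 0}, {"dp": [0, 0.002, -0.095], "yaw": 0}, {"dp": [0, 0.002, -0.105], "yaw": 0}, {"dp": [0, 0.002, -0.105], "yaw": 0}, {"dp": [0, 0.002, -0.105], "yaw": 0}])

```text
time_s: 1.93
tcp_pos: [0.4382, 0.1857, 0.0333]
eef_rot: [179.9, -0.0, -78.5]
contact_force: [-0.4, 1.0, -0.5]
gripper_width: 0.0874
gripper_force: 0.0
```

Call:
apply_moves(targets=[{"dp": [0, 0, 0]}, {"dp": [0, 0, 0]}, {"dp": [0, 0, 0]}, {"dp": [0, 0, 0]}, {"dp": [0, 0, 0]}, {"dp": [0, 0, 0]}, {"dp": [0, 0, 0]}, {"dp": [0, 0, 0]}, {"dp": [0, 0, 0]}, {"dp": [0, 0, 0]}], grip=1, squeeze=50)

```text
$.targets[0]: bad value
```

Call:
apply_moves(targets=[{"dp": [0, 0, 0], "yaw": 0}, {"dp": [0, 0, 0], "yaw": 0}, {"dp": [0, 0, 0], "yaw": 0}, {"dp": [0, 0, 0], "yaw": 0}, {"dp": [0, 0, 0], "yaw": 0}, {"dp": [0, 0, 0], "yaw": 0}, {"dp": [0, 0, 0], "yaw": 0}, {"dp": [0, 0, 0], "yaw": 0}, {"dp": [0, 0, 0], "yaw": 0}, {"dp": [0, 0, 0], "yaw": 0}], grip=1, squeeze=50)

```text
time_s: 2.77
tcp_pos: [0.4385, 0.185, 0.0335]
eef_rot: [180.0, -0.0, -78.5]
contact_force: [-1.1, 0.1, 1.0]
gripper_width: 0.0264
gripper_force: 0.0
```

Call:
apply_moves(targets=[{"dp": [0, 0, 0], "yaw": 0}, {"dp": [0, 0, 0], "yaw": 0}, {"dp": [0, 0, 0], "yaw": 0}, {"dp": [0, 0, 0], "yaw": 0}, {"dp": [0, 0, 0], "yaw": 0}], grip=1)

```text
time_s: 3.18
tcp_pos: [0.4384, 0.185, 0.0335]
eef_rot: [180.0, -0.0, -78.5]
contact_force: [-0.1, -1.4, -0.9]
gripper_width: 0.0235
gripper_force: 50.0
```

Call:
apply_moves(targets=[{"dp": [0, 0, 0.01], "yaw": 0}, {"dp": [0, 0, 0.03], "yaw": 0}, {"dp": [0, 0, 0.06], "yaw": 0}, {"dp": [0, 0, 0.09], "yaw": 0}, {"dp": [0.01, 0.002, 0.1], "yaw": 2}, {"dp": [0.03, 0.005, 0.1], "yaw": 5}, {"dp": [0.05, 0.008, 0.1], "yaw": 8}, {"dp": [0.07, 0.011, 0.1], "yaw": 10.1}, {"dp": [0.083, 0.013, 0.1], "yaw": 10.1}, {"dp": [0.088, 0.014, 0.1], "yaw": 10.1}, {"dp": [0.088, 0.014, 0.1], "yaw": 10.1}, {"dp": [0.088, 0.014, 0.1], "yaw": 10.1}])

```text
time_s: 4.18
tcp_pos: [0.5257, 0.1986, 0.1329]
eef_rot: [179.9, -0.0, -68.5]
contact_force: [-0.5, -0.1, -2.3]
gripper_width: 0.024
gripper_force: 50.0
```

```bash
python3 - <<'E'
from plant import *
from h import *
s=get_state();print(s["tcp_pos"].round(4),s["eef_rot"].round(2),s["gripper_width"],s["gripper_force"])
for n in("scene","top"):
    c=cams.capture(n);np.savez(f"/tmp/{n}1.npz",**c)
a=load("/tmp/scene1.npz")["image"][190:350,200:400];b=load("/tmp/top1.npz")["image"][150:280,200:400]
a=cv2.resize(a,(700,560),interpolation=cv2.INTER_CUBIC)
cv2.imwrite("pics/s1.png",a[:,:,::-1])
b=cv2.resize(b,(800,520),interpolation=cv2.INTER_CUBIC)
cv2.imwrite("pics/t1.png",b[:,:,::-1])
E
```

```text
[0.5257 0.1986 0.1329] [ 1.7991e+02 -1.0000e-02 -6.8470e+01] 0.023966966073196858 49.99297857284546
```

View pics/s1.png

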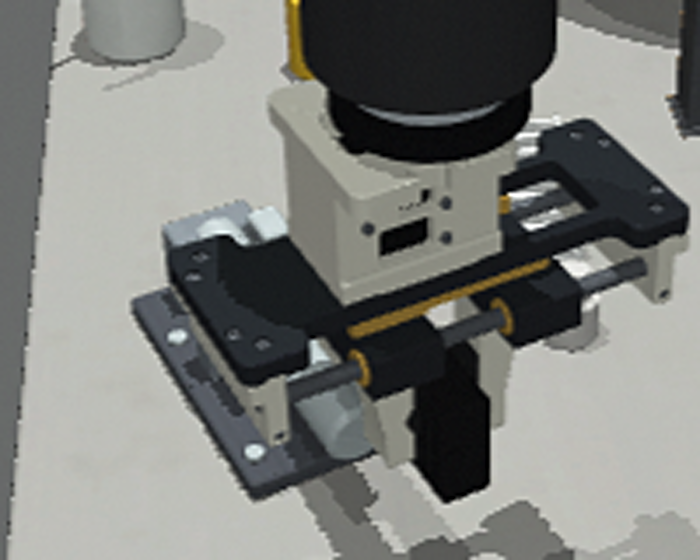

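The wedge is held level above the rod: the handle is at (455,430) and the gripper hides the blade. I'll check the blade line against the rod in the top view numerically.

```bash
python3 - <<'E'
from h import *
c=load("/tmp/top1.npz");W=cloud(c);x,y,z=W[...,0],W[...,1],W[...,2]
d=np.array([np.cos(np.radians(-68.4)),np.sin(np.radians(-68.4))]);n=np.array([-d[1],d[0]])
s=x*d[0]+y*d[1];t=x*n[0]+y*n[1]
m=(abs(t-.563)<.04)&(z>.088)&(s>.03)&(s<.15)&(z<.15)
for a in np.arange(.03,.15,.01):
    k=m&(s>=a)&(s<a+.01)
    if k.sum()>3: print(round(a,3),k.sum(),t[k].min().round(4),t[k].mean().round(4),t[k].max().round(4),np.median(z[k]).round(4))
print(proj(c,[.5879,.0442,.064]))
E
```

```text
0.03 32 0.5484 0.5614 0.5735 0.1487
0.04 107 0.5487 0.5582 0.5726 0.1472
0.05 93 0.5498 0.5592 0.5718 0.127
0.06 89 0.5497 0.5595 0.5721 0.123
0.07 85 0.5496 0.5599 0.5725 0.1198
0.08 83 0.5496 0.5599 0.5724 0.1161
0.09 80 0.5498 0.5602 0.5718 0.112
0.1 78 0.5497 0.5607 0.5722 0.1086
0.11 73 0.5499 0.5608 0.5721 0.1049
0.12 30 0.5504 0.5607 0.5712 0.1022
(np.float64(299.13967132252105), np.float64(200.1960598834715))
```

View pics/t1.png

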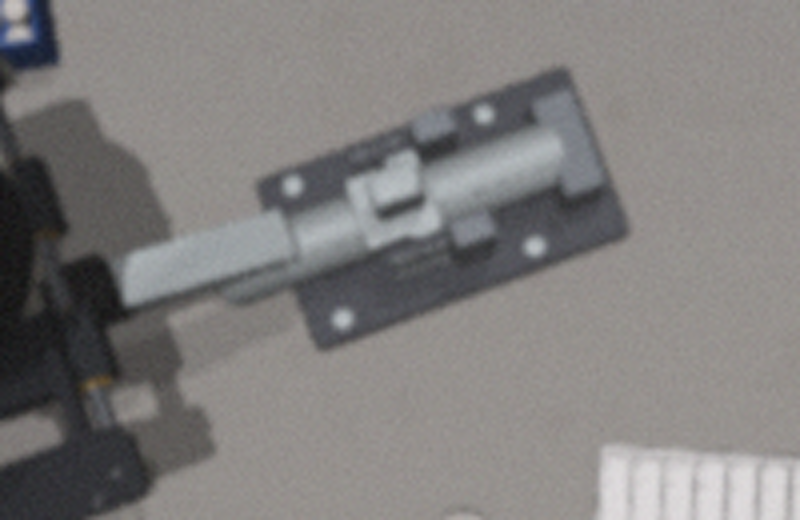

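The blade is parallel to the rod and within 1 mm of its centre line, with its tip at (290,240) in the crop and about 30 mm short of the lip. Lowering now.

Call:
apply_moves(targets=[{"dp": [0, 0, -0.015], "yaw": 0}, {"dp": [0, 0, -0.025], "yaw": 0}, {"dp": [0, 0, -0.03], "yaw": 0}, {"dp": [0, 0, -0.033], "yaw": 0}, {"dp": [0, 0, -0.034], "yaw": 0}, {"dp": [0, 0, -0.034], "yaw": 0}, {"dp": [0, 0, -0.034], "yaw": 0}])

```text
time_s: 4.87
tcp_pos: [0.5267, 0.1992, 0.0999]
eef_rot: [-180.0, 0.0, -68.4]
contact_force: [0.3, -0.2, -1.4]
gripper_width: 0.0237
gripper_force: 50.0
```

Call:
apply_moves(targets=[{"dp": [0.0018, -0.0047, -0.001], "yaw": 0}, {"dp": [0.0037, -0.0093, -0.0015], "yaw": 0}, {"dp": [0.0055, -0.014, -0.0015], "yaw": 0}, {"dp": [0.0074, -0.0186, -0.0015], "yaw": 0}, {"dp": [0.0092, -0.0233, -0.0015], "yaw": 0}, {"dp": [0.011, -0.0279, -0.0015], "yaw": 0}, {"dp": [0.0129, -0.0326, -0.0015], "yaw": 0}, {"dp": [0.0147, -0.0372, -0.0015], "yaw": 0}, {"dp": [0.0166, -0.0418, -0.0015], "yaw": 0}, {"dp": [0.0184, -0.0465, -0.0015], "yaw": 0}, {"dp": [0.0184, -0.0465, -0.0015], "yaw": 0}])

```text
time_s: 5.78
tcp_pos: [0.545, 0.152, 0.0978]
eef_rot: [180.0, 0.0, -68.5]
contact_force: [0.0, 0.5, -3.4]
gripper_width: 0.0237
gripper_force: 50.0
```

Call:
apply_moves(targets=[{"dp": [0.0015, -0.0037, 0], "yaw": 0}, {"dp": [0.0029, -0.0074, 0], "yaw": 0}, {"dp": [0.0044, -0.0112, 0], "yaw": 0}, {"dp": [0.0059, -0.0149, 0], "yaw": 0}, {"dp": [0.0074, -0.0186, 0], "yaw": 0}, {"dp": [0.0088, -0.0223, 0], "yaw": 0}, {"dp": [0.0103, -0.026, 0], "yaw": 0}, {"dp": [0.0118, -0.0298, 0], "yaw": 0}, {"dp": [0.0132, -0.0335, 0], "yaw": 0}, {"dp": [0.0147, -0.0372, 0], "yaw": 0}, {"dp": [0.0147, -0.0372, 0], "yaw": 0}])

```text
time_s: 6.7
tcp_pos: [0.5596, 0.115, 0.0979]
eef_rot: [180.0, -0.0, -68.4]
contact_force: [-0.3, 1.4, -5.0]
gripper_width: 0.0239
gripper_force: 50.0
```

```bash
cat > clip.py <<'E'
from plant import *
from h import *
d=np.array([np.cos(np.radians(-68.4)),np.sin(np.radians(-68.4))]);n=np.array([-d[1],d[0]])
def look(tag):
    s0=get_state();p=s0["tcp_pos"];print(p.round(4),"s",(p[:2]@d).round(4),"t",(p[:2]@n).round(4),"F",s0["contact_force"].round(1),s0["time_s"])
    for nm in("top","scene"):
        c=cams.capture(nm);np.savez(f"/tmp/{nm}{tag}.npz",**c);W=cloud(c);x,y,z=W[...,0],W[...,1],W[...,2]
        s=x*d[0]+y*d[1];t=x*n[0]+y*n[1]
        m=(abs(t-.563)<.02)&(s>.15)&(s<.205)&(z<.16)
        top=np.nanmax(np.where(m,z,0)) if m.any() else 0
        k=m&(z>top-.008);print(nm,"clip top",top.round(4),np.median(z[k]).round(4),"s",np.median(s[k]).round(4),"t",np.median(t[k]).round(4),k.sum(),rect(W[k]))
E
python3 -c "
from clip import *
look('2')"
```

```text
[0.5596 0.115  0.0979] s 0.0991 t 0.5626 F [-0.3  1.4 -5. ] 6.7
top clip top 0.135 0.1315 s 0.1798 t 0.5614 129 [588.3  39.5  16.2  23.8  19.8]
scene clip top 0.0624 0.0579 s 0.1656 t 0.5763 54 [597.9  58.6  11.   30.1  13.2]
```

Call:
apply_moves(targets=[{"dp": [0.0015, -0.0037, 0], "yaw": 0}, {"dp": [0.0029, -0.0074, 0], "yaw": 0}, {"dp": [0.0044, -0.0112, 0], "yaw": 0}, {"dp": [0.0048, -0.0121, 0], "yaw": 0}, {"dp": [0.0048, -0.0121, 0], "yaw": 0}, {"dp": [0.0048, -0.0121, 0], "yaw": 0}])

```text
time_s: 7.3
tcp_pos: [0.5646, 0.103, 0.0982]
eef_rot: [-180.0, -0.0, -68.4]
contact_force: [-0.6, 0.4, -1.8]
gripper_width: 0.0235
gripper_force: 50.0
```

```bash
python3 -c "
from clip import *
look('3')"
```

```text
[0.5646 0.103  0.0982] s 0.1121 t 0.5628 F [-0.6  0.4 -1.8] 7.3
top clip top 0.1397 0.1363 s 0.1828 t 0.5613 132 [589.4  36.6  16.2  23.7  19.3]
scene clip top 0.0992 0.0992 s 0.1653 t 0.5437 1 [566.4  46.5   0.    0.    0. ]
```

Call:
apply_moves(targets=[{"dp": [0.0007, -0.0019, 0], "yaw": 0}, {"dp": [0.0013, -0.0033, 0], "yaw": 0}, {"dp": [0.0013, -0.0033, 0], "yaw": 0}, {"dp": [0.0013, -0.0033, 0], "yaw": 0}])

```text
time_s: 7.73
tcp_pos: [0.5657, 0.0999, 0.0981]
eef_rot: [180.0, -0.0, -68.4]
contact_force: [-0.6, -0.2, -1.8]
gripper_width: 0.0236
gripper_force: 50.0
```

```bash
python3 -c "
from clip import *
look('4')
b=load('/tmp/top4.npz')['image'][150:280,240:400]
b=cv2.resize(b,(800,600),interpolation=cv2.INTER_CUBIC)
cv2.imwrite('pics/t4.png',b[:,:,::-1])"
```

```text
[0.5657 0.0999 0.0981] s 0.1154 t 0.5628 F [-0.6 -0.2 -1.8] 7.7333
top clip top 0.1415 0.1373 s 0.1837 t 0.5614 128 [590.   35.7  15.7  23.8  19.3]
scene clip top 0.101 0.1005 s 0.1679 t 0.5433 2 [567.   43.9   4.5   0.  109.3]
```

View pics/t4.png

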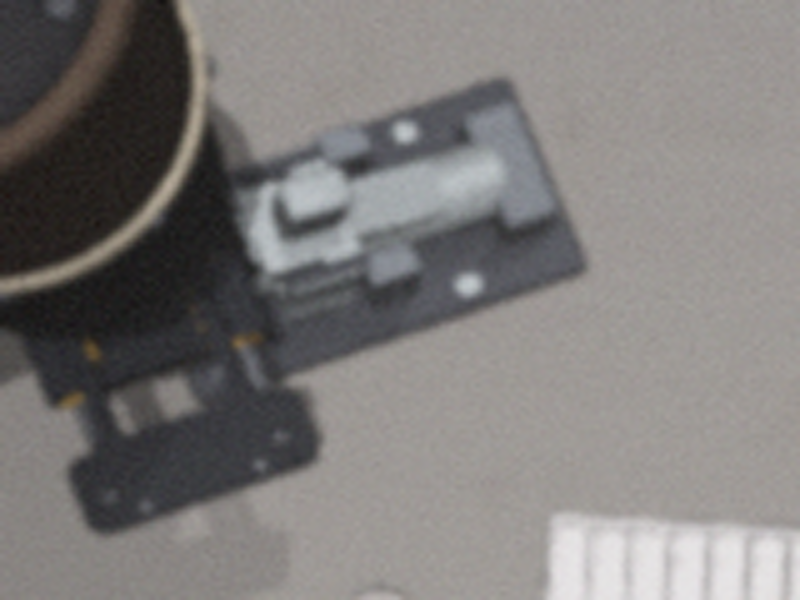

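The clip is raised about 21.6 mm, with its tab at (315,195) and the blade under it between the cheeks. Its legs have sprung, since the load dropped. Drawing the wedge out.

Call:
apply_moves(targets=[{"dp": [-0.0015, 0.0037, 0], "yaw": 0}, {"dp": [-0.0029, 0.0074, 0], "yaw": 0}, {"dp": [-0.0044, 0.0112, 0], "yaw": 0}, {"dp": [-0.0059, 0.0149, 0], "yaw": 0}, {"dp": [-0.0074, 0.0186, 0], "yaw": 0}, {"dp": [-0.0088, 0.0223, 0], "yaw": 0}, {"dp": [-0.0103, 0.026, 0], "yaw": 0}, {"dp": [-0.0118, 0.0298, 0], "yaw": 0}, {"dp": [-0.0132, 0.0335, 0], "yaw": 0}, {"dp": [-0.0147, 0.0372, 0], "yaw": 0}, {"dp": [-0.0147, 0.0372, 0], "yaw": 0}])

```text
time_s: 8.75
tcp_pos: [0.5508, 0.1378, 0.0981]
eef_rot: [-180.0, 0.0, -68.4]
contact_force: [-0.8, 0.3, -2.2]
gripper_width: 0.0237
gripper_force: 50.0
```

```bash
python3 -c "
from clip import *
look('5')"
```

```text
[0.5508 0.1378 0.0981] s 0.0747 t 0.5628 F [-0.8  0.3 -2.2] 8.75
top clip top 0.1428 0.1388 s 0.174 t 0.5616 127 [586.6  45.1  16.8  23.1  18.6]
scene clip top 0.0661 0.0626 s 0.1645 t 0.5785 22 [598.3  54.5  20.3   6.7  88.1]
```

Call:
apply_moves(targets=[{"dp": [-0.0018, 0.0047, 0], "yaw": 0}, {"dp": [-0.0037, 0.0093, 0], "yaw": 0}, {"dp": [-0.0055, 0.014, 0], "yaw": 0}, {"dp": [-0.0074, 0.0186, 0], "yaw": 0}, {"dp": [-0.0103, 0.026, 0], "yaw": 0}, {"dp": [-0.0132, 0.0335, 0], "yaw": 0}, {"dp": [-0.0162, 0.0409, 0], "yaw": 0}, {"dp": [-0.0191, 0.0484, 0.001], "yaw": 0}, {"dp": [-0.0221, 0.0558, 0.003], "yaw": 0}, {"dp": [-0.0258, 0.0651, 0.01], "yaw": 0}, {"dp": [-0.03, 0.068, 0.03], "yaw": 0}, {"dp": [-0.05, 0.065, 0.035], "yaw": 0}, {"dp": [-0.075, 0.058, 0.035], "yaw": 0}, {"dp": [-0.1, 0.05, 0.03], "yaw": 0}, {"dp": [-0.113, 0.0476, 0.01], "yaw": 0}, {"dp": [-0.113, 0.0476, -0.02], "yaw": 0}, {"dp": [-0.113, 0.0476, -0.045], "yaw": 0}, {"dp": [-0.113, 0.0476, -0.055], "yaw": 0}, {"dp": [-0.113, 0.0476, -0.06], "yaw": 0}, {"dp": [-0.113, 0.0476, -0.06], "yaw": 0}])

```text
time_s: 10.52
tcp_pos: [0.4377, 0.185, 0.0376]
eef_rot: [179.9, -0.0, -68.4]
contact_force: [-0.5, -0.5, -1.3]
gripper_width: 0.0238
gripper_force: 50.0
```

Call:
apply_moves(targets=[{"dp": [0, 0, -0.002], "yaw": 0}, {"dp": [0, 0, -0.0035], "yaw": 0}, {"dp": [0, 0, -0.004], "yaw": 0}, {"dp": [0, 0, -0.004], "yaw": 0}, {"dp": [0, 0, -0.004], "yaw": 0}])

```text
time_s: 10.93
tcp_pos: [0.4382, 0.1849, 0.0345]
eef_rot: [-180.0, 0.0, -68.4]
contact_force: [-0.4, 0.9, -1.6]
gripper_width: 0.0242
gripper_force: 50.0
```

Call:
apply_moves(targets=[{"dp": [0, 0, -0.0007], "yaw": 0}, {"dp": [0, 0, -0.0007], "yaw": 0}, {"dp": [0, 0, -0.0007], "yaw": 0}])

```text
time_s: 11.18
tcp_pos: [0.4381, 0.1848, 0.0335]
eef_rot: [-180.0, 0.0, -68.4]
contact_force: [0.2, 0.4, 0.2]
gripper_width: 0.0237
gripper_force: 50.0
```

Call:
apply_moves(targets=[{"dp": [0, 0, 0], "yaw": 0}, {"dp": [0, 0, 0], "yaw": 0}, {"dp": [0, 0, 0], "yaw": 0}, {"dp": [0, 0, 0], "yaw": 0}, {"dp": [0, 0, 0], "yaw": 0}, {"dp": [0, 0, 0], "yaw": 0}, {"dp": [0, 0, 0], "yaw": 0}, {"dp": [0, 0, 0], "yaw": 0}, {"dp": [0, 0, 0.02], "yaw": 0}, {"dp": [0, 0, 0.05], "yaw": 0}, {"dp": [0, 0, 0.09], "yaw": 0}, {"dp": [0, 0, 0.13], "yaw": 0}, {"dp": [0, 0, 0.17], "yaw": 0}, {"dp": [0, 0.03, 0.19], "yaw": 0}, {"dp": [0, 0.07, 0.19], "yaw": 0}, {"dp": [0, 0.1, 0.19], "yaw": 0}, {"dp": [0, 0.12, 0.19], "yaw": 0}, {"dp": [0, 0.12, 0.19], "yaw": 0}], grip=-1)

```text
time_s: 12.68
tcp_pos: [0.438, 0.3079, 0.223]
eef_rot: [-180.0, 0.0, -68.3]
contact_force: [-0.4, 0.1, 0.2]
gripper_width: 0.0877
gripper_force: 0.0
```

```bash
python3 -c "
from clip import *
look('6')
a=load('/tmp/scene6.npz')['image'][200:400,210:430];b=load('/tmp/top6.npz')['image'][150:310,200:420]
f=lambda i:cv2.resize(i,(560,int(560*i.shape[0]/i.shape[1])),interpolation=cv2.INTER_CUBIC)
im=np.hstack([f(a)[:400,:],f(b)[:400,:]]);im=cv2.resize(np.hstack([f(a)[:400],f(b)[:400]]),(800,286),interpolation=cv2.INTER_AREA)
cv2.imwrite('pics/s6.png',im[:,:,::-1])
for nm in('top','scene'):
    W=cloud(load(f'/tmp/{nm}6.npz'));x,y,z=W[...,0],W[...,1],W[...,2]
    m=(x>.38)&(x<.52)&(y>.04)&(y<.25)&(z<.07)&(z>.008);p=W[m];print('wedge',rect(p),np.percentile(p[:,2],[50,90,99]).round(4))
    m=(x>.38)&(x<.50)&(y>-.21)&(y<-.03)&(z<.05)&(z>.0135);print('tray',rect(W[m]))
"
```

```text
[0.438  0.3079 0.223 ] s -0.125 t 0.5206 F [-0.4  0.1  0.2] 12.6833
top clip top 0.1417 0.1386 s 0.1739 t 0.5614 132 [586.6  45.2  16.8  23.6  25.4]
scene clip top 0.1421 0.139 s 0.1713 t 0.5647 100 [589.   45.2  16.4  24.9  31.1]
wedge [451.6 148.6  24.3 135.8  21.6] [0.047  0.0517 0.0536]
tray [ 440.8 -115.2  126.1   68.    86.8]
wedge [453.1 149.2  25.3 135.3  21.4] [0.0274 0.0508 0.0524]
tray [ 441.7 -139.1   82.1   68.1   86.9]
```

View pics/s6.png

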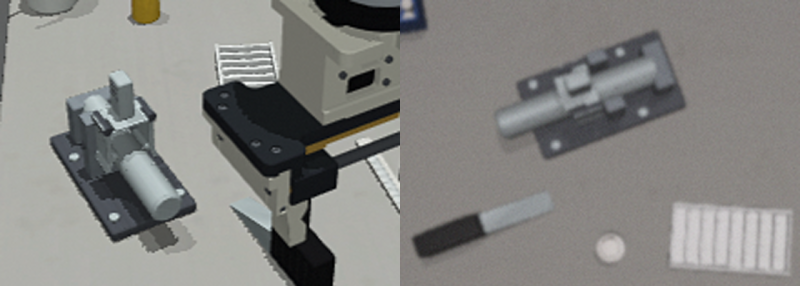

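The wedge stands flat on the bench at lower left in the top view. The clip is perched upright on the rod, its tab at (120,90) left and (575,80) right. I'll go above the tab next.

Call:
apply_moves(targets=[{"dp": [0.02, -0.03, 0], "yaw": 2}, {"dp": [0.037, -0.065, 0], "yaw": 2}, {"dp": [0.055, -0.098, 0], "yaw": 2}, {"dp": [0.074, -0.13, 0], "yaw": 2}, {"dp": [0.092, -0.162, 0], "yaw": 2}, {"dp": [0.111, -0.195, 0], "yaw": 2}, {"dp": [0.13, -0.228, -0.005], "yaw": 2}, {"dp": [0.143, -0.25, -0.013], "yaw": 2}, {"dp": [0.1497, -0.26, -0.013], "yaw": 2}, {"dp": [0.1497, -0.26, -0.013], "yaw": 2}, {"dp": [0.1497, -0.26, -0.013], "yaw": 2}, {"dp": [0.1497, -0.26, -0.013], "yaw": 2}], squeeze=30)

```text
time_s: 13.78
tcp_pos: [0.5872, 0.0449, 0.2106]
eef_rot: [-180.0, 0.0, -66.4]
contact_force: [-0.3, 0.0, -0.7]
gripper_width: 0.0876
gripper_force: 0.0
```

Call:
apply_moves(targets=[{"dp": [0.0003, 0, -0.025], "yaw": 0}, {"dp": [0.0003, 0, -0.05], "yaw": 0}, {"dp": [0.0003, 0, -0.07], "yaw": 0}, {"dp": [0.0003, 0, -0.082], "yaw": 0}, {"dp": [0.0003, 0, -0.0865], "yaw": 0}, {"dp": [0.0003, 0, -0.0865], "yaw": 0}, {"dp": [0.0003, 0, -0.0865], "yaw": 0}])

```text
time_s: 14.37
tcp_pos: [0.5882, 0.0456, 0.1247]
eef_rot: [-179.9, -0.0, -66.3]
contact_force: [0.4, -0.2, 0.7]
gripper_width: 0.0874
gripper_force: 0.0
```

Call:
apply_moves(targets=[{"dp": [0, 0, 0], "yaw": 0}, {"dp": [0, 0, 0], "yaw": 0}, {"dp": [0, 0, 0], "yaw": 0}, {"dp": [0, 0, 0], "yaw": 0}, {"dp": [0, 0, 0], "yaw": 0}, {"dp": [0, 0, 0], "yaw": 0}, {"dp": [0, 0, 0], "yaw": 0}, {"dp": [0, 0, 0], "yaw": 0}, {"dp": [0, 0, 0], "yaw": 0}, {"dp": [0, 0, 0], "yaw": 0}, {"dp": [0, 0, 0], "yaw": 0}, {"dp": [0, 0, 0], "yaw": 0}, {"dp": [0, 0, 0], "yaw": 0}, {"dp": [0, 0, 0], "yaw": 0}, {"dp": [0, 0, 0], "yaw": 0}, {"dp": [0, 0, 0], "yaw": 0}], grip=1)

```text
time_s: 15.7
tcp_pos: [0.5878, 0.0446, 0.1238]
eef_rot: [180.0, -0.0, -66.4]
contact_force: [-1.2, -0.2, 0.8]
gripper_width: 0.0155
gripper_force: 30.0
```

Call:
apply_moves(targets=[{"dp": [0, 0, 0.005], "yaw": 0}, {"dp": [0, 0, 0.012], "yaw": 0}, {"dp": [0, 0, 0.02], "yaw": 0}, {"dp": [0, 0, 0.03], "yaw": 0}, {"dp": [0, 0, 0.04], "yaw": 0}, {"dp": [0, 0, 0.055], "yaw": 0}, {"dp": [0, 0, 0.075], "yaw": 0}, {"dp": [0, 0, 0.09], "yaw": 0}, {"dp": [0, 0, 0.1], "yaw": 0}, {"dp": [-0.012, -0.012, 0.1], "yaw": 6}, {"dp": [-0.028, -0.028, 0.1], "yaw": 12}, {"dp": [-0.044, -0.044, 0.1], "yaw": 18}, {"dp": [-0.06, -0.06, 0.1], "yaw": 24}, {"dp": [-0.076, -0.076, 0.1], "yaw": 30}, {"dp": [-0.092, -0.092, 0.1], "yaw": 36}, {"dp": [-0.108, -0.108, 0.1], "yaw": 42}, {"dp": [-0.124, -0.124, 0.1], "yaw": 48}, {"dp": [-0.136, -0.136, 0.1], "yaw": 54}, {"dp": [-0.1451, -0.1453, 0.1], "yaw": 60}, {"dp": [-0.1451, -0.1453, 0.1], "yaw": 63.2}])

```text
time_s: 17.37
tcp_pos: [0.4409, -0.1018, 0.2245]
eef_rot: [-180.0, -0.0, -3.0]
contact_force: [-0.9, -0.7, -1.9]
gripper_width: 0.016
gripper_force: 30.0
```

Call:
apply_moves(targets=[{"dp": [0, 0, -0.02], "yaw": 0}, {"dp": [0, 0, -0.04], "yaw": 0}, {"dp": [0, 0, -0.06], "yaw": 0}, {"dp": [0, 0, -0.07], "yaw": 0}, {"dp": [0, 0, -0.07], "yaw": 0}, {"dp": [0, 0, -0.07], "yaw": 0}])

```text
time_s: 17.87
tcp_pos: [0.4428, -0.1006, 0.1541]
eef_rot: [180.0, 0.0, -3.2]
contact_force: [0.0, -0.5, -1.1]
gripper_width: 0.016
gripper_force: 30.0
```

```bash
python3 - <<'E'
from plant import *
from h import *
s0=get_state();print(s0["tcp_pos"].round(4),s0["eef_rot"].round(2),s0["contact_force"].round(1),s0["gripper_width"])
for nm in("top","scene"):
    c=cams.capture(nm);np.savez(f"/tmp/{nm}7.npz",**c)
d=np.array([np.cos(np.radians(-3.2)),np.sin(np.radians(-3.2))]);n=np.array([-d[1],d[0]])
# rib profile from start images
for nm,cen in(("top",(.4408,-.1155)),("scene",(.4429,-.1169))):
    c=load(f"/tmp/{nm}0.npz");W=cloud(c);q=(W[...,:2]-cen);u=q@d;v=q@n
    m=(abs(u)<.025)&(abs(v)<.07)
    g=cv2.cvtColor(c["image"],cv2.COLOR_RGB2GRAY)
    print(nm,[(int(1000*a),int(g[m&(abs(v-a)<.001)].mean()),round(float(1000*np.nanmean(W[...,2][m&(abs(v-a)<.001)])),1)) for a in np.arange(-.066,.067,.002) if (m&(abs(v-a)<.001)).any()])
c=load("/tmp/scene7.npz");W=cloud(c);x,y,z=W[...,0],W[...,1],W[...,2];q=W[...,:2]-s0["tcp_pos"][:2];u=q@d;v=q@n
for a in np.arange(.02,.13,.004):
    k=(abs(u)<.04)&(abs(v)<.035)&(abs(z-a)<.002)
    if k.sum()>3: print(round(a,3),k.sum(),(1000*np.nanpercentile(u[k],[2,98])).round(1),(1000*np.nanpercentile(v[k],[2,98])).round(1))
a=cv2.resize(c["image"][120:290,270:430],(700,744),interpolation=cv2.INTER_CUBIC)[:600]
cv2.imwrite("pics/s7.png",a[:,:,::-1])
E
```

```text
[ 0.4428 -0.1006  0.1541] [ 1.7998e+02  3.0000e-02 -3.2200e+00] [ 0.  -0.5 -1.1] 0.01596437687475252
top [(-66, 149, 0.4), (-64, 155, 9.8), (-62, 154, 10.9), (-60, 159, 7.0), (-57, 187, 4.3), (-55, 195, 4.5), (-53, 195, 4.5), (-51, 194, 4.3), (-49, 189, 4.4), (-47, 182, 11.1), (-45, 163, 10.4), (-43, 167, 5.6), (-41, 191, 4.3), (-39, 195, 4.0), (-37, 195, 4.4), (-35, 193, 4.7), (-33, 188, 4.8), (-31, 176, 12.1), (-29, 162, 9.6), (-27, 177, 4.1), (-25, 193, 4.2), (-23, 195, 4.9), (-21, 196, 4.5), (-19, 194, 4.5), (-17, 188, 5.1), (-15, 176, 12.4), (-13, 165, 8.1), (-11, 184, 4.7), (-9, 195, 4.9), (-7, 197, 4.7), (-5, 196, 4.7), (-3, 193, 4.5), (-1, 188, 6.0), (0, 173, 12.2), (2, 170, 6.2), (4, 190, 4.8), (6, 196, 4.3), (8, 196, 4.0), (10, 195, 4.6), (12, 192, 4.3), (14, 183, 10.2), (16, 171, 10.4), (18, 180, 4.3), (20, 193, 4.2), (22, 195, 4.5), (24, 196, 4.8), (26, 194, 4.1), (28, 190, 4.0), (30, 179, 12.5), (32, 173, 9.3), (34, 184, 4.4), (36, 195, 4.5), (38, 196, 4.6), (40, 195, 4.3), (42, 194, 4.5), (44, 189, 4.5), (46, 180, 12.5), (48, 174, 7.6), (50, 187, 4.7), (52, 196, 4.2), (
[... 769 characters left out ...]
 9.6), (36, 200, 9.7), (42, 218, 11.2), (44, 180, 10.3), (46, 129, 9.1), (48, 135, 8.7), (50, 173, 9.8), (52, 160, 11.4), (58, 148, 6.2), (60, 138, 7.2), (62, 129, 7.2), (64, 134, 6.9), (66, 135, 4.4)]
0.076 18 [-9.3 13.8] [-22.9  29.2]
0.08 32 [-11.4  13.9] [-21.7  28.2]
0.084 35 [-11.4  13.9] [-21.6  29.6]
0.088 23 [-11.4  15.7] [-18.3  26. ]
0.092 34 [-10.   15.4] [-18.2  27. ]
0.096 28 [-11.2  14.1] [-20.7  25.2]
0.1 26 [-11.  14.] [-20.5  25.9]
0.104 26 [-11.2  14. ] [21.  26.9]
0.108 22 [-10.2  13.3] [21.4 26.3]
0.112 24 [-10.7  14.1] [21.2 25.8]
0.116 25 [-9.7 13.3] [21.9 26.6]
0.12 23 [-11.5  16.5] [-5.8 27.6]
0.124 32 [-13.4  16.6] [-15.9  28.2]
0.128 125 [-17.8  16.4] [-21.3  28.5]
```

View pics/s7.png

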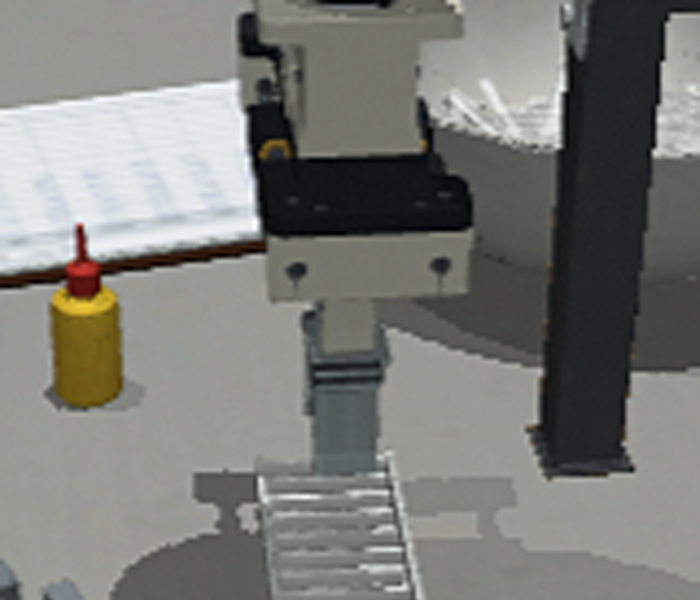

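The clip hangs upright over the tray with its near leg at (345,420), in line with the grooves. The rib profile puts groove centres at ±7.75 and ±23.25 mm, so both feet should fall in grooves. Lowering slowly.

Call:
apply_moves(targets=[{"dp": [0, 0, -0.015], "yaw": 0}, {"dp": [0, 0, -0.03], "yaw": 0}, {"dp": [0, 0, -0.045], "yaw": 0}, {"dp": [0, 0, -0.053], "yaw": 0}, {"dp": [0, 0, -0.057], "yaw": 0}, {"dp": [0, 0, -0.06], "yaw": 0}, {"dp": [0, 0, -0.062], "yaw": 0}, {"dp": [0, 0, -0.064], "yaw": 0}, {"dp": [0, 0, -0.064], "yaw": 0}, {"dp": [0, 0, -0.064], "yaw": 0}])

```text
time_s: 18.8
tcp_pos: [0.4431, -0.1005, 0.0902]
eef_rot: [-180.0, -0.0, -3.2]
contact_force: [0.0, -0.4, -0.7]
gripper_width: 0.0161
gripper_force: 30.0
```

Call:
apply_moves(targets=[{"dp": [0, 0, -0.0015], "yaw": 0}, {"dp": [0, 0, -0.0025], "yaw": 0}, {"dp": [0, 0, -0.0035], "yaw": 0}, {"dp": [0, 0, -0.004], "yaw": 0}, {"dp": [0, 0, -0.004], "yaw": 0}, {"dp": [0, 0, -0.004], "yaw": 0}])

```text
time_s: 19.3
tcp_pos: [0.443, -0.1006, 0.086]
eef_rot: [180.0, -0.0, -3.2]
contact_force: [-0.8, 0.8, 2.0]
gripper_width: 0.016
gripper_force: 30.0
```

Call:
apply_moves(targets=[{"dp": [0, 0, -0.0005], "yaw": 0}, {"dp": [0, 0, -0.0008], "yaw": 0}, {"dp": [0, 0, -0.0008], "yaw": 0}, {"dp": [0, 0, -0.0008], "yaw": 0}])

```text
time_s: 19.63
tcp_pos: [0.4431, -0.1006, 0.0858]
eef_rot: [180.0, -0.0, -3.2]
contact_force: [-2.5, 0.6, 10.6]
gripper_width: 0.016
gripper_force: 30.0
```

Call:
apply_moves(targets=[{"dp": [0, 0, 0.0006], "yaw": 0}, {"dp": [0, 0, 0.0006], "yaw": 0}, {"dp": [0, 0, 0.0006], "yaw": 0}])

```text
time_s: 19.88
tcp_pos: [0.4431, -0.1006, 0.0859]
eef_rot: [180.0, -0.0, -3.2]
contact_force: [-1.3, 0.8, 6.0]
gripper_width: 0.0159
gripper_force: 30.0
```

Call:
apply_moves(targets=[{"dp": [0, 0, 0], "yaw": 0}, {"dp": [0, 0, 0], "yaw": 0}, {"dp": [0, 0, 0], "yaw": 0}, {"dp": [0, 0, 0], "yaw": 0}, {"dp": [0, 0, 0], "yaw": 0}, {"dp": [0, 0, 0], "yaw": 0}, {"dp": [0, 0, 0], "yaw": 0}, {"dp": [0, 0, 0], "yaw": 0}, {"dp": [0, 0, 0.015], "yaw": 0}, {"dp": [0, 0, 0.04], "yaw": 0}, {"dp": [0, 0, 0.07], "yaw": 0}, {"dp": [0, 0, 0.1], "yaw": 0}, {"dp": [0, 0.03, 0.13], "yaw": 0}, {"dp": [0, 0.07, 0.15], "yaw": 0}, {"dp": [0, 0.11, 0.15], "yaw": 0}, {"dp": [0, 0.15, 0.15], "yaw": 0}, {"dp": [0, 0.19, 0.15], "yaw": 0}, {"dp": [0, 0.22, 0.15], "yaw": 0}, {"dp": [0, 0.22, 0.15], "yaw": 0}, {"dp": [0, 0.22, 0.15], "yaw": 0}], grip=-1)

```text
time_s: 21.55
tcp_pos: [0.4426, 0.1209, 0.2355]
eef_rot: [180.0, 0.0, -3.0]
contact_force: [0.0, 0.1, -0.2]
gripper_width: 0.0878
gripper_force: 0.0
```

```bash
python3 - <<'E'
from plant import *
from h import *
s0=get_state();print(s0["tcp_pos"].round(4),s0["contact_force"].round(1),s0["gripper_width"],s0["time_s"])
for nm in("top","scene"):
    c=cams.capture(nm);np.savez(f"/tmp/{nm}8.npz",**c);W=cloud(c);x,y,z=W[...,0],W[...,1],W[...,2]
    k=(x>.4)&(x<.49)&(y>-.16)&(y<-.05)&(z>.09)&(z<.12);print(nm,k.sum(),rect(W[k]) if k.sum()>5 else "",np.nanmax(z[k]) if k.any() else "")
a=load("/tmp/scene8.npz")["image"][180:380,230:430];b=load("/tmp/top8.npz")["image"][180:320,200:420]
f=lambda i:cv2.resize(i,(int(420*i.shape[1]/i.shape[0]),420),interpolation=cv2.INTER_CUBIC)
im=np.hstack([f(a)[:,:400],f(b)[:,-400:]])
cv2.imwrite("pics/s8.png",im[:,:,::-1])
E
```

```text
[0.4426 0.1209 0.2355] [ 0.   0.1 -0.2] 0.08779496185668607 21.55
top 134 [441.9 -99.   22.8  16.3   1.3] 0.10442427892703669
scene 97 [445.3 -98.   17.8  19.7  82.5] 0.10349754904434354
```

View pics/s8.png

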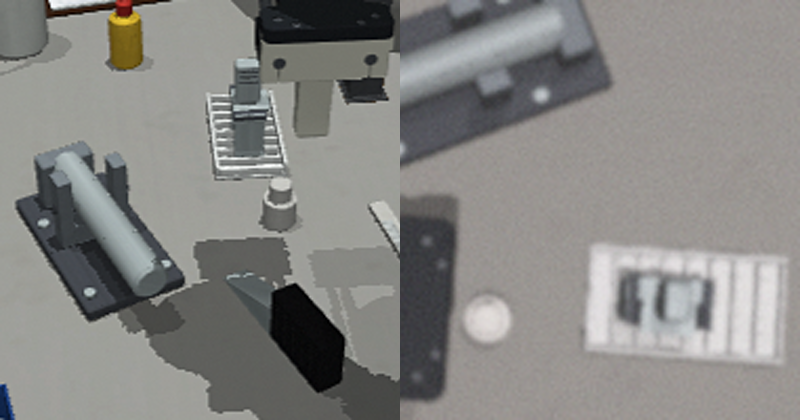

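The clip stands upright in the tray grooves at (248,105) left and (665,300) right, with its tab top near 100 mm as expected. The wedge is flat on the bench, and the master and bottle are where they were. Handing in.

```bash
python3 -c "
from plant import r
print(r.close_job())"
```

```text
the job is handed in; nothing more can be done
None
```

I took the clip off the rod with the wedge and stood it upright in the tray grooves, legs apart along the long side. The wedge is flat on the bench, the small gauges and bottle were left untouched, and the job was handed in at about 22 s.

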